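Open the drive dock: both latch buttons at once

ROBOT

A 7-joint arm with a two-finger parallel gripper is mounted at the origin on the work surface. World frame = base frame: x ahead of the robot, y to its left, z up, the work surface at z = 0. Lengths are in m, angles in rad, forces in N, time in s.
With the tool pointing down it reaches from about 0.4 to 0.85 m from the base axis. Payload 10.4 kg.
Tool frame: the origin (TCP) lies at the very end of the fingers, on their centre line; the grasp point (between the pads) lies 19 mm behind it; z points along the fingers, y is the line along which they close (so a half turn about z gives the same grasp; the last joint's range is limited). The gripper opens to 85 mm and grips with 20 to 120 N. Pads are 22 mm wide; open, the fingers measure 114 mm over their backs; the gripper's body (76 mm by 85 mm) begins 54 mm behind the grasp point. The pads swing forward as they close: fully open they stand 13 mm farther back than shut.
Start: joints at [-0.023, 0.332, -0.065, 1.46, 0.022, 1.35, -0.088], TCP at [0.625, 0, 0.231] pointing down, gripper open.
Joint ranges: [-2.6, 2.6], [-0.5, 2.12], [-1.47, 1.34], [0.16, 2.42], [-1.27, 4.41], [0.06, 2.06], [-2.6, 2.6]. Speed limits (rad/s): [2.22, 2.22, 2.79, 2.79, 3.14, 3.14, 3.14].

INTERFACE

Orientations are given as a unit quaternion [w, x, y, z].
In Python, from rig import read_state, read_camera, camera_model, sign_off gives the robot as it stands.
- The arm moves only by the shell command python3 -m pendant 'ROWS' [FORCE]. ROWS is JSON, a list of rows, each a list of 5 numbers: the shift along the world's x, y, z in units of 200 mm (1.0 is 200 mm), then the turn about the world's z in units of 1.5 rad (1.0 is 1.5 rad), then the closure, from 0 (fully open) to 1 (shut). In form: [[dx, dy, dz, turn, fingers], ...]. A call has exactly 8 rows; each row is the pose to reach, as a shift and turn from the pose commanded when the call began; what a row does not reach only later rows make up. A row lasts 1/12 s, in which the tool goes at most 41.7 mm and 7.16 degrees, less where a joint would pass 70% of its speed; a pose out of reach is approached as far as the arm can. A call with a number of a shift or a turn outside -1 to 1 is refused whole. A call with a gripper value outside its range is refused whole. The fingers move at their own pace and stop on an object; FORCE is the grip in N (left out, the last holds). Time passes only in rows, so rows that repeat a pose let the fingers close, or fill a call up. It gives the time, the measured TCP pose, the force, the opening and the grip force at its end, in the units of the state.
- read_state(): the state, without advancing time (a new reading comes with each control period).
- read_camera(name): name is "scene" or "side" or "wrist"; returns the picture (400x640x3 uint8, blue, green, red); there is no depth.
- camera_model(name): a dict with "vertical_fov" (degrees; the focal length in pixels is half the picture's height over the tangent of half this angle, whatever the lens; pixels are square), "cx", "cy" (the principal point, pixels), "k1" (the pictures are not rectified: a ray, as slopes to the right and down, at radius r is drawn at 1 + k1 r^2 times it, then the intrinsics apply), "extrinsics" (4x4, takes a point from world to camera coordinates). Camera axes: x right, y down, z forward; pixel columns grow to the right and rows downward; lengths in m; the calibration is good to about 2 mm. A picture is of the moment at which its call begins: read the wrist's pose just before it. camera_model takes no time and is no camera call; for the wrist camera it gives the pose at the moment of the call.
- sign_off(): hands the job in; it is judged then, once.
The state is a dict: "clock": time; "joint_pos": joint angles; "joint_velocities": joint speeds; "tau": joint torques, N m; "tool_pos": TCP position; "tcp_rot": TCP orientation; "ft_force": force on the tool from outside, world axes, zero at the start; "ft_torque": the same for the moment, N m; "width": opening from 0.0 (shut) to 1.0 (fully open); "finger_force": force on a finger pad.
Only numpy, scipy, OpenCV 4.12 (cv2) and the standard library are available. Lean on these libraries where they do the work, as an engineer would, in place of code of your own. Each camera call takes 0.05 s, during which the arm holds its last target. There are 200 camera calls.

TASK

Open the clear cover of the drive dock: with the two fingertips press both round latch buttons on its front ledge fully down together, keep both fully down until the cover has swung up and stands open, then let go and move clear. The cover opens by itself: do not touch it, and leave the drive inside, the spare drive, the tool pot and the screwdriver where they are.

Things in the scene. Friction and masses are not known exactly. Their poses are not given: they have to be found in the camera images.
- dock: White bench-top dock for one 3.5-inch hard drive, fixed to the bench, 235 mm (its x) by 206 mm (its y) by 75 mm high. Origin at the centre of its underside on the bench, z up, +x from its front ledge towards its back. The front 85 mm (x -117 to -32 mm) is a closed ledge whose flat top is 75 mm above the bench and carries the two latch buttons and a dark display that is no control. Behind it is the drive's well under a flat cover whose top is 58 mm above the bench.
- button_left: Left latch button (at the dock's +y side): plain round aluminium cap, 26 mm diameter, moving straight down. Origin at the centre of its flat top, which at rest is 85 mm above the bench (10 mm above the ledge); it moves with the cap. At dock x = -95 mm, y = +30 mm: the two buttons are 60 mm apart centre to centre along the dock's y axis, and their centres are 65 mm in front of the cover's front edge.
- button_right: Right latch button, same as the left one, at dock x = -95 mm, y = -30 mm. Origin at the centre of its flat top.
- latch_left (a joint): Travel of the left button in m: 0 up, 0.007 fully down at a hard stop (the cap then still stands 3 mm above the ledge). Springs back up: 2.5 N to start, 5 N fully down. It draws a thin steel rod beside the cover out of the teeth on the cover's hinge, clear beyond about 0.005.
- latch_right (a joint): Travel of the right button, same as latch_left.
- cover_hinge (a joint): Angle of the cover in rad: 0 shut and flat, 1.75 fully open at its stop (just past upright). While both rods are clear a spring with a damper swings it slowly up by itself, in some 2 to 5 s. With either button up it is locked at the angle where it is, shut, half open or open. Its front edge rises and moves back, away from the buttons.
- cover: The cover: aluminium frame 137 mm (x) by 180 mm (y), 8 mm thick, round a clear pane. Hinged along the dock's back (hinge line at dock x = +107 mm, 54 mm above the bench). Origin at the middle of its front edge.
- drive: Hard drive lying in the dock's well under the cover, 102 by 147 by 26 mm, loose. Origin at the centre of its underside.
- spare_drive: Bystander: a like hard drive lying loose on the bench beside the dock, 102 (x) by 147 (y) by 26 mm. Origin at the centre of its underside.
- tool_pot: Bystander: white plastic pot, 86 mm across, 88 mm tall, with screwdrivers that reach 165 mm above the bench. Origin at the centre of its underside.
- screwdriver: Bystander: loose screwdriver, 170 mm long, lying on the bench in front of the dock, 26 mm high. Its length is its x axis; origin under its middle.

How it is judged:
On the way, in this order (a step that is already met when the one before it is completed fails the run):
1. both latch buttons pressed down together by the fingers (each beyond 4 mm of its 7 mm) while the cover is still less than half open (value of joint each of latch_left, latch_right above 0.004 m and value of joint cover_hinge below 0.8 rad and contact force between the fingers and button_left above 0.5 N and contact force between the fingers and button_right above 0.5 N), for 0.2 s.
2. both buttons still held down (beyond 4 mm) when the cover stands open (beyond 1.5 rad) (value of joint each of latch_left, latch_right above 0.004 m and value of joint cover_hinge above 1.5 rad and contact force between the fingers and button_left above 0.5 N and contact force between the fingers and button_right above 0.5 N), for 0.2 s.
At the end, for the whole second after the job is handed in: The cover stands open (beyond 1.5 rad) and at rest, both buttons are back up (within 1.5 mm), the drive in the dock lies within 10 mm and the spare drive, tool pot and screwdriver within 15 mm of where they began (value of joint cover_hinge above 1.5 rad and velocity of joint cover_hinge below 0.1 rad/s and value of joint each of latch_left, latch_right below 0.0015 m and distance of drive from where it was at the start of the episode below 0.01 m and distance of each of spare_drive, tool_pot, screwdriver from where it was at the start of the episode below 0.015 m); the robot touches nothing.
It fails at once if a button let up (above 2.5 mm) while the cover was part open (between 0.1 and 1.4 rad) (value of joint cover_hinge between 0.1 and 1.4 rad and value of joint any of latch_left, latch_right below 0.0025 m).
It fails at once if the robot touched the cover (contact force between any of the fingers, the arm and cover above 1 N).
It fails at once if the drive in the dock was moved or lifted (distance of drive from where it was at the start of the episode above 0.01 m).
It fails at once if a bystander was shoved, lifted or carried (distance of any of spare_drive, tool_pot, screwdriver from where it was at the start of the episode above 0.015 m).
It also fails if it takes over 35 s, if anything falls off the work surface, if the arm or the gripper's body presses on something with over 40 N, if the wrist force passes 120 N, or if a joint passes its speed limit or range.

## Working session

There is one attempt and no reset: what is moved stays moved. The work goes in short steps, Python scripts to look and compute and a shell command to move; the robot and the scene stay as the last step left them, time stands still between calls to the robot, and variables do not carry over. Pictures are saved under pics/ and viewed, at most 10 in all, crops included, and the job is handed in when it is done.

```bash
mkdir -p pics
cat > h.py <<'E'
import numpy as np, cv2
from rig import *
def ray(m,u,v):
    f=200/np.tan(np.radians(m["vertical_fov"])/2)
    d=np.array([(u-m["cx"])/f,(v-m["cy"])/f]); s=d.copy()
    for _ in range(20): s=d/(1+m["k1"]*(s@s))
    E=np.array(m["extrinsics"]); R=E[:3,:3]; 
    return -R.T@E[:3,3], R.T@np.array([s[0],s[1],1])
def onz(m,u,v,z):
    o,d=ray(m,u,v); return o+d*(z-o[2])/d[2]
E
python3 - <<'E'
from h import *
s=read_state(); print(s)
a=[]
for n in ("scene","wrist"):
    m=camera_model(n); i=read_camera(n); cv2.imwrite(f"pics/{n}0.png",i); print(n,m)
E
```

```text
{'clock': 0.0, 'joint_pos': array([-0.02258475,  0.3328833 , -0.06469662,  1.46094552,  0.02165546,
        1.34988822, -0.08846739]), 'joint_velocities': array([ 4.87864146e-04,  6.82970246e-05,  3.52189557e-05,  6.25074479e-05,
        1.00132015e-03, -7.26096707e-04, -5.69954575e-04]), 'tau': array([ 4.98105128e-04, -6.25449800e+01,  4.97091911e-02, -3.91610491e+01,
        1.63588714e-02,  9.83294769e-03, -6.01235030e-06]), 'tool_pos': array([ 6.24627549e-01, -3.53014656e-05,  2.30506797e-01]), 'tcp_rot': array([-4.60231877e-04,  7.07089832e-01,  7.07123370e-01, -5.45664675e-04]), 'ft_force': array([-0.20215963,  0.25858667,  0.21944959]), 'ft_torque': array([ 0.03328442,  0.00380304, -0.05491707]), 'finger_force': 0.0, 'width': 1.001191165702741}
scene {'vertical_fov': 55.69025566290447, 'cx': 318.298791437667, 'cy': 200.48902353124694, 'k1': 0.02936699664359175, 'extrinsics': array([[ 0.86050223,  0.50943059,  0.00404858, -0.51158763],
       [ 0.36240948, -0.60653834, -0.70765147, -0.14818553],
       [-0.35804369,  0.61040291, -0.70655007,  1.17945115],
       [ 0.        ,  0.        ,  0.        ,  1.        ]])}
wrist {'vertical_fov': 59.1223664669307, 'cx': 321.39962201050764, 'cy': 204.3239096636361, 'k1': -0.07088353570141313, 'extrinsics': array([[ 0.99999814,  0.00119886, -0.00151081, -0.62453949],
       [ 0.00160853, -0.95062364,  0.31034193, -0.04194365],
       [-0.00106415, -0.31034379, -0.9506238 ,  0.38062327],
       [ 0.        ,  0.        ,  0.        ,  1.        ]])}
```

View pics/scene0.png

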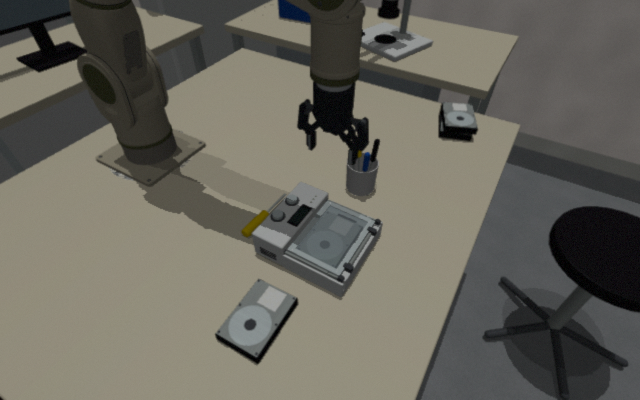

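View pics/wrist0.png

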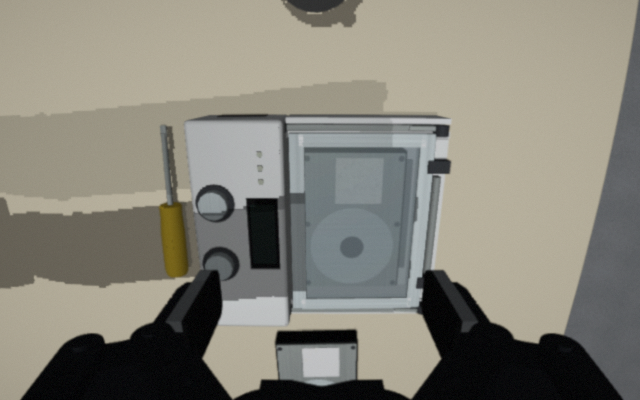

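The wrist picture shows the dock with its buttons at about (214,203) and (219,265). The fingers close along world x, so they need a quarter turn. The screwdriver lies in front of the ledge around x≈170 px, and the pot is above.

Run:
```python
from h import *
m=camera_model("wrist")
for n,u,v,z in (("L",212,203,.085),("R",219,264,.085),("ledgeFL",188,121,.075),("ledgeFR",200,325,.075),("ledgeBL",284,119,.075),("ledgeBR",289,322,.075),("pot",318,0,.088)):
    print(n,onz(m,u,v,z).round(4))
i=cv2.imread("pics/wrist0.png")
cv2.imwrite("pics/c0.png",cv2.resize(i[170:295,150:300],None,fx=4,fy=4,interpolation=2))
```

```text
L [ 0.5298 -0.0143  0.085 ]
R [ 0.5305 -0.0733  0.085 ]
ledgeFL [0.5126 0.0548 0.075 ]
ledgeFR [ 0.5005 -0.1489  0.075 ]
ledgeBL [0.5936 0.0559 0.075 ]
ledgeBR [ 0.5921 -0.1438  0.075 ]
pot [0.6221 0.1432 0.088 ]
```

View pics/c0.png

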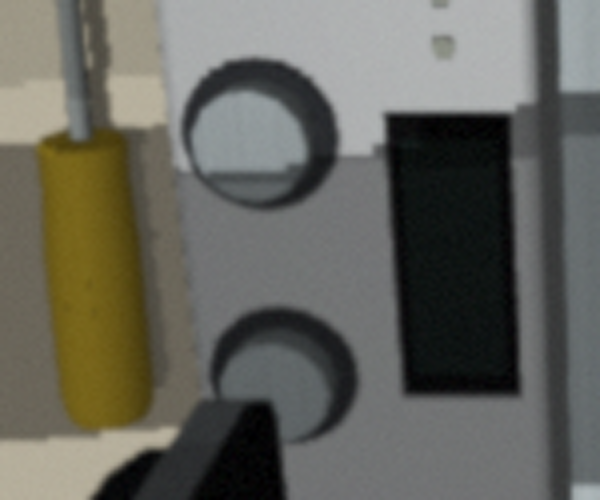

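The cap tops centre at about (212.5,206) and (219,267), giving a midpoint of about (0.5305, -0.047) and yaw≈0. I'll go above it with a +90° turn, which swings the camera to the side away from the cover.

```bash
python3 -m pendant '[[-0.06,-0.03,0,0.08,0.46],[-0.12,-0.06,0,0.16,0.46],[-0.18,-0.09,0,0.24,0.46],[-0.24,-0.12,0,0.32,0.46],[-0.3,-0.15,0,0.4,0.46],[-0.36,-0.18,0,0.48,0.46],[-0.42,-0.21,0,0.56,0.46],[-0.47,-0.235,0,0.64,0.46]]' 20
python3 -m pendant '[[0,0,-0.04,0.08,0.46],[0,0,-0.08,0.16,0.46],[0,0,-0.12,0.24,0.46],[0,0,-0.16,0.32,0.46],[0,0,-0.2,0.407,0.46],[0,0,-0.25,0.407,0.46],[0,0,-0.25,0.407,0.46],[0,0,-0.25,0.407,0.46]]'
python3 - <<'E'
from h import *
s=read_state(); print(s["clock"],s["tool_pos"],s["tcp_rot"],s["width"])
m=camera_model("wrist"); i=read_camera("wrist"); cv2.imwrite("pics/w1.png",i); print(m["extrinsics"])
E
```

```text
clock: 0.77
tool_pos: [0.53, -0.0475, 0.231]
tcp_rot: [-0.0, 0.298, 0.955, -0.0]
ft_force: [0.4, -0.1, 0.0]
width: 0.54
finger_force: 0.0
clock: 1.43
tool_pos: [0.5306, -0.047, 0.1808]
tcp_rot: [-0.001, 0.002, 1.0, 0.0]
ft_force: [0.3, 0.7, 0.9]
width: 0.54
finger_force: 0.0
1.4333 [ 0.53060752 -0.0469915   0.18076238] [-6.95948196e-04  2.23627138e-03  9.99997253e-01  9.51737009e-05] 0.5401197708634495
[[ 3.32065605e-03  9.99994192e-01  7.67765388e-04  4.56980609e-02]
 [ 9.50939669e-01 -3.39527746e-03  3.09357752e-01 -5.29547592e-01]
 [ 3.09358562e-01 -2.97172128e-04 -9.50945420e-01  1.68733242e-01]
 [ 0.00000000e+00  0.00000000e+00  0.00000000e+00  1.00000000e+00]]
```

View pics/w1.png

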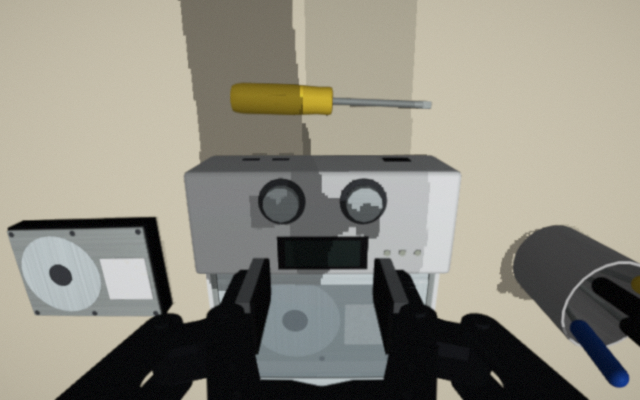

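The near view shows button_right at about (282,203), button_left at about (363,203) and the fingers on either side. I'll refine the cap centres.

Run:
```python
from h import *
m=camera_model("wrist"); i=cv2.imread("pics/w1.png"); 
for n,c in (("R",(282,203)),("L",(363,203))):
    print(n,onz(m,*c,.085).round(4))
for n,c in (("FR",(186,172)),("FL",(459,172)),("BR",(190,273)),("BL",(450,273))): print(n,onz(m,*c,.075).round(4))
E=m["extrinsics"];f=200/np.tan(np.radians(m["vertical_fov"])/2)
for p in ((.5306,-.077,.085),(.5306,-.017,.085),(.5306,-.077,.185),(.5306,-.017,.185)):
    q=E@np.array([*p,1]); s=q[:2]/q[2]; s=s*(1+m["k1"]*(s@s)); print(p,s*f+[m["cx"],m["cy"]])
cv2.imwrite("pics/c1.png",cv2.resize(i[150:290,220:430],None,fx=3.8,fy=3.8,interpolation=2))
```

```text
R [ 0.5287 -0.0757  0.085 ]
L [ 0.5288 -0.0178  0.085 ]
FR [ 0.5079 -0.1465  0.075 ]
FL [0.5084 0.0533 0.075 ]
BR [ 0.591  -0.1536  0.075 ]
BL [0.5916 0.0561 0.075 ]
(0.5306, -0.077, 0.085) [280.25734597 205.56884709]
(0.5306, -0.017, 0.085) [363.96451451 205.34039011]
(0.5306, -0.077, 0.185) [255.86557766 275.45868621]
(0.5306, -0.017, 0.185) [389.5133357  275.08591342]
```

View pics/c1.png

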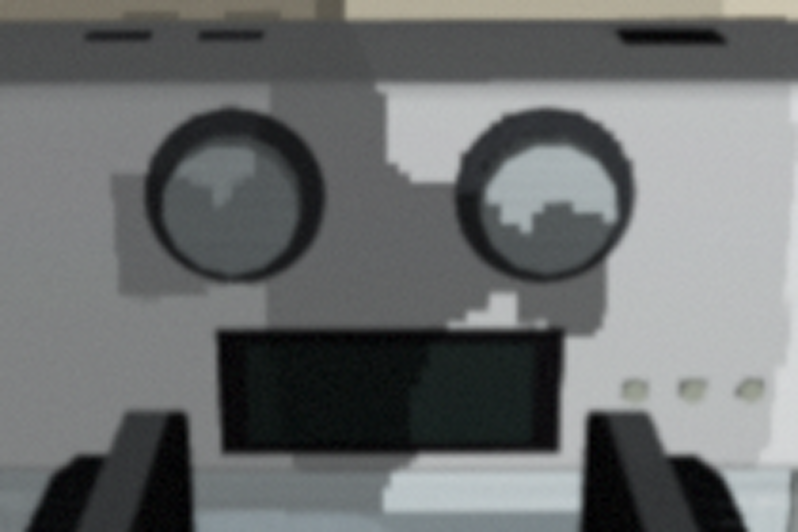

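Aligned within 1 mm. The tips look about 54 mm apart, so I'll open slightly and descend.

```bash
python3 -m pendant '[[0,0,-0.08,0,0.4],[0,0,-0.16,0,0.4],[0,0,-0.24,0,0.4],[0,0,-0.32,0,0.4],[0,0,-0.38,0,0.4],[0,0,-0.42,0,0.4],[0,0,-0.42,0,0.4],[0,0,-0.42,0,0.4]]'
python3 - <<'E'
from h import *
m=camera_model("wrist"); i=read_camera("wrist"); cv2.imwrite("pics/w2.png",i)
cv2.imwrite("pics/s2.png",np.vstack([cv2.resize(i[100:350,120:520],(600,375)),cv2.resize(read_camera("side"),(360,225))[:, :].copy() if 0 else np.zeros((1,600,3),np.uint8)]))
E
```

```text
clock: 2.15
tool_pos: [0.5312, -0.047, 0.0976]
tcp_rot: [-0.0, 0.0, 1.0, 0.0]
ft_force: [-0.3, 0.9, 0.4]
width: 0.595
finger_force: 0.0
```

View pics/s2.png

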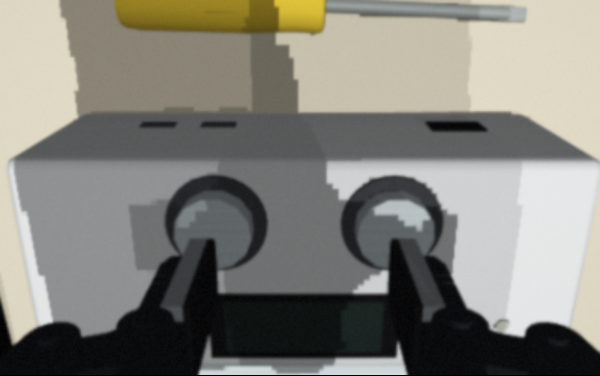

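The tips hang squarely over both caps. Pressing slowly now.

```bash
python3 -m pendant '[[0,0,-0.02,0,0.4],[0,0,-0.04,0,0.4],[0,0,-0.06,0,0.4],[0,0,-0.08,0,0.4],[0,0,-0.09,0,0.4],[0,0,-0.1,0,0.4],[0,0,-0.105,0,0.4],[0,0,-0.11,0,0.4]]'
```

```text
clock: 2.87
tool_pos: [0.5311, -0.047, 0.0758]
tcp_rot: [0.0, 0.0, 1.0, -0.0]
ft_force: [-4.6, 0.3, 8.2]
width: 0.602
finger_force: 4.4
```

```bash
python3 -m pendant '[[0,0,-0.008,0,0.4],[0,0,-0.016,0,0.4],[0,0,-0.02,0,0.4],[0,0,-0.02,0,0.4],[0,0,-0.02,0,0.4],[0,0,-0.02,0,0.4],[0,0,-0.02,0,0.4],[0,0,-0.02,0,0.4]]'
```

```text
clock: 3.53
tool_pos: [0.5313, -0.047, 0.0746]
tcp_rot: [0.0, 0.0, 1.0, -0.0]
ft_force: [-17.3, 0.6, 38.6]
width: 0.601
finger_force: 19.4
```

Both buttons are at the hard stop (39 N). Holding.

```bash
for k in 1 2 3; do python3 -m pendant '[[0,0,0,0,0.4],[0,0,0,0,0.4],[0,0,0,0,0.4],[0,0,0,0,0.4],[0,0,0,0,0.4],[0,0,0,0,0.4],[0,0,0,0,0.4],[0,0,0,0,0.4]]'|egrep 'clock|pos|ft'; done
python3 - <<'E'
from h import *
i=read_camera("side");j=read_camera("scene"); cv2.imwrite("pics/s3.png",np.vstack([cv2.resize(i,(480,300)),cv2.resize(j[150:350,190:510],(480,300))]))
E
```

```text
clock: 4.2
tool_pos: [0.5313, -0.047, 0.0746]
ft_force: [-17.7, 0.1, 38.7]
clock: 4.87
tool_pos: [0.5312, -0.047, 0.0746]
ft_force: [-17.6, 0.5, 38.3]
clock: 5.53
tool_pos: [0.5313, -0.047, 0.0746]
ft_force: [-18.7, 0.6, 38.9]
```

View pics/s3.png

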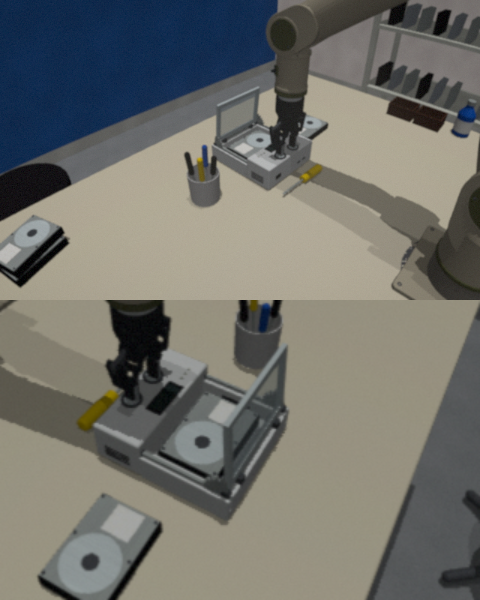

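The cover is already about upright: it stands at x≈215-255 px in the side view, with both fingers on the caps. I'll hold another 2.7 s so it reaches its stop, then look again.

```bash
for k in 1 2 3 4; do python3 -m pendant '[[0,0,0,0,0.4],[0,0,0,0,0.4],[0,0,0,0,0.4],[0,0,0,0,0.4],[0,0,0,0,0.4],[0,0,0,0,0.4],[0,0,0,0,0.4],[0,0,0,0,0.4]]'|egrep 'clock|ft'; 
python3 -c "
from h import *
cv2.imwrite('pics/t$k.png',read_camera('side'))"; done
python3 - <<'E'
from h import *
a=[cv2.imread(f"pics/t{k}.png").astype(int)[90:240,260:400] for k in (1,2,3,4)]
print([int((abs(a[k]-a[k+1]).max(2)>40).sum()) for k in range(3)])
i=cv2.imread("pics/t4.png")
cv2.imwrite("pics/s4.png",cv2.resize(i[90:270,260:440],None,fx=3.2,fy=3.2))
E
```

```text
clock: 6.3
ft_force: [-18.5, 0.8, 39.0]
clock: 7.02
ft_force: [-18.0, 1.0, 38.9]
clock: 7.73
ft_force: [-17.1, 0.7, 38.2]
clock: 8.45
ft_force: [-17.8, 0.3, 38.6]
[0, 0, 0]
```

View pics/s4.png

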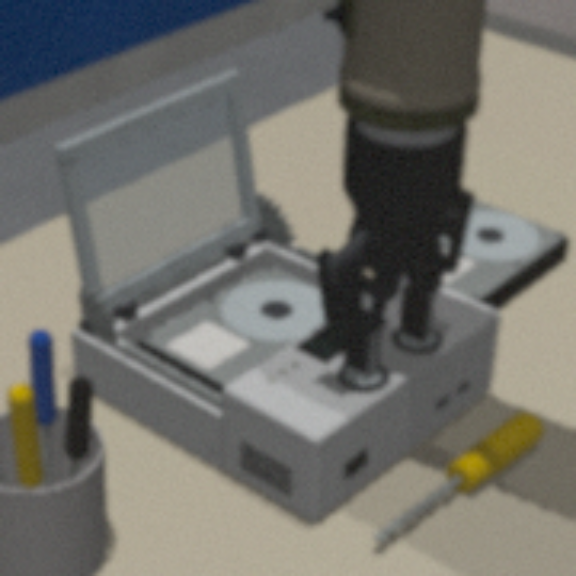

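The cover is past upright (leaning back, top edge at about (60-235,75-150)), with no movement between pictures, so it is on its stop. Releasing straight up.

```bash
python3 -m pendant '[[0,0,0.03,0,0.4],[0,0,0.08,0,0.4],[0,0,0.16,0,0.4],[0,0,0.24,0,0.4],[0,0,0.32,0,0.4],[0,0,0.4,0,0.4],[0,0,0.45,0,0.4],[0,0,0.45,0,0.4]]'
python3 -m pendant '[[0,0,0,0,0.4],[0,0,0,0,0.4],[0,0,0,0,0.4],[0,0,0,0,0.4],[0,0,0,0,0.4],[0,0,0,0,0.4],[0,0,0,0,0.4],[0,0,0,0,0.4]]'
python3 - <<'E'
from h import *
cv2.imwrite("pics/s5.png",cv2.resize(read_camera("side")[70:270,240:440],None,fx=2.8,fy=2.8))
E
```

```text
clock: 9.17
tool_pos: [0.5322, -0.047, 0.1634]
tcp_rot: [0.002, 0.0, 1.0, -0.0]
ft_force: [0.1, -0.1, -0.3]
width: 0.601
finger_force: 0.0
clock: 9.83
tool_pos: [0.531, -0.047, 0.1613]
tcp_rot: [-0.0, 0.0, 1.0, 0.0]
ft_force: [0.3, 0.2, -0.4]
width: 0.6
finger_force: 0.0
```

View pics/s5.png

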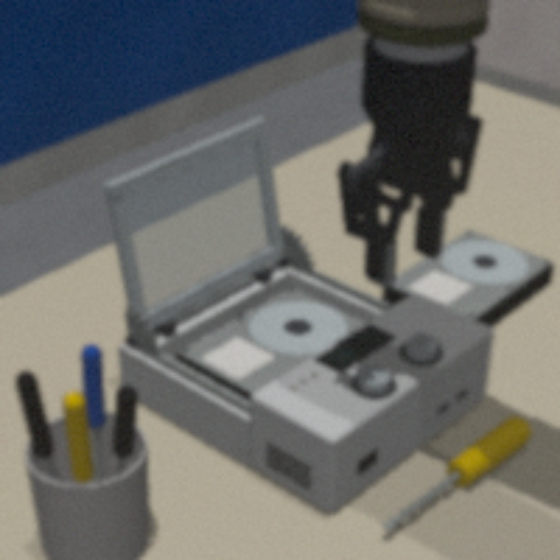

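The cover stands open, both buttons at (375,382) and (420,350) are back up, and the gripper is clear.

```bash
python3 -c "
from rig import sign_off; print(sign_off())"
```

```text
the job is handed in; nothing more can be done
None
```

The dock cover is open on its stop, both buttons are back up, the gripper is clear with nothing else visibly moved, and the job was handed in at about 10 s; no verdict was returned.

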